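# Clamp a push block in the sanding jig

## Robot

A 7-joint arm with a two-finger parallel gripper is mounted at the origin on the work surface. World frame = base frame: x ahead of the robot, y to its left, z up, the work surface at z = 0. Lengths are in m, angles in degrees, forces in N, time in s.
With the tool pointing down it reaches from about 0.4 to 0.85 m from the base axis. Payload 6.9 kg.
Tool frame: the origin (TCP) lies between the finger pads; the fingertips stand manip.finger_overhang ahead of it and the grasp point (between the pads) lies 3 mm ahead of it (manip.finger_overhang is the distance from the TCP to the fingertips, in m); z points along the fingers, y is the line along which they close (so a half turn about z gives the same grasp; the last joint's range is limited). The gripper opens to 85 mm and grips with 20 to 120 N. Pads are 22 mm wide; open, the fingers measure 114 mm over their backs; the gripper's body (76 mm by 85 mm) begins 54 mm behind the grasp point. The pads swing forward as they close: fully open they stand 13 mm farther back than shut.
Start: joints at [-67.294, 29.078, -13.613, 85.955, 7.202, 65.827, -8.869], TCP at [0.179, 0.599, 0.253] pointing down, gripper open.
Joint ranges: [-176.47, 176.47], [-13.61, 117.27], [-81.72, 77.17], [0.22, 143.17], [-87.28, 267.28], [10, 112.55], [-165.47, 165.47]. Speed limits (degrees/s): [136.94, 136.94, 180, 180, 180, 180, 180].

## Interface

Orientations are given as a 3x3 rotation matrix whose columns are the frame's x, y, z axes.
In Python, from plant import manip gives the robot as it stands. The module is installed in compiled form; this text tells all that it offers.
- The arm moves only by the tool carry_out, never from a script. Its argument "motion" is a list that holds one entry, the list of rows, each a list of 7 numbers: the shift along the tool's x, y, z scaled (see below), then the turn, a rotation vector about the tool's x, y, z scaled (see below), then the opening, from -1 (shut) to 1 (fully open). In form: [[[tx, ty, tz, rx, ry, rz, grip], ...]]. A call has 1 to 10 rows; each row shifts and turns the commanded pose from where the row before left it, along the tool's axes as they then stand; what a row does not reach is not made up. The controller multiplies each number of a shift by 0.3 m and each number of a turn by 0.1 rad. A row lasts 1/8 s, in which the tool goes at most 62.5 mm and 10.7 degrees, less where a joint would pass 70% of its speed; a pose out of reach is approached as far as the arm can. A call with a number of a shift or a turn outside -1 to 1 is refused whole. A call with a gripper value outside its range is refused whole. The fingers move at their own pace and stop on an object; the grip force is fixed at half the most. Time passes only in rows, so rows that do not move let the fingers close. It gives the time, the measured TCP pose, the force, the opening and the grip force at its end, in the units of the state.
- manip.get_state(): the state, without advancing time (a new reading comes with each control period).
- manip.snapshot(name): name is "scene" or "top"; returns (picture, depth): 480x640x3 uint8, red, green, blue; 480x640 float32, m along the optical axis (not along the pixel's ray), 0 where there is no reading.
- manip.camera_model(name): a dict with "fx", "fy", "cx", "cy" (pixels), "k1" (the pictures are not rectified: a ray, as slopes to the right and down, at radius r is drawn at 1 + k1 r^2 times it, then the intrinsics apply), "camera_from_world" (4x4, takes a point from world to camera coordinates). Camera axes: x right, y up, looking along -z (the intrinsics and any distortion apply to the point x, -y, -z); pixel columns grow to the right and rows downward; lengths in m; the calibration is good to about 2 mm. A picture is of the moment at which its call begins. camera_model takes no time and is no camera call.
- manip.sign_off(): hands the job in; it is judged then, once.
Trained networks look in the newest picture that a camera, given by its name, has taken for a name from the list of things; names that differ only in an ending like _2 or _b are one class to them, and where a whole thing is asked for, a point or a joint stands for the part that bears it (a point fixed in the world has none). Each returns a list of dicts, best first, with "p" (0 to 1); they miss things now and then, are a little off and sometimes report something else, mostly with a low value. They report only what shows in the picture. A call takes as long as a camera call.
- manip.spot_in(camera, target): "point" ([x, y, z] in m, in world coordinates, good to about 4 mm: the middle of the surface that is visible of it).
- manip.regions_of(camera, target): "mask" (480x640 bool, what is visible of it).
The state is a dict: "time_s": time; "qpos": joint angles; "qvel": joint speeds; "effort": joint torques, N m; "position": TCP position; "orientation": TCP orientation; "contact_force": force on the tool from outside, world axes, zero at the start; "torque": the same for the moment, N m; "gripper_width": opening from 0.0 (shut) to 1.0 (fully open); "grip_force": force on a finger pad.
Only numpy, scipy, OpenCV 4.12 (cv2) and the standard library are available. Lean on these libraries where they do the work, as an engineer would, in place of code of your own. Each camera call takes 0.05 s, during which the arm holds its last target. There are 200 camera calls.

## Task

Take the push block with the straight bar grip out of the plywood parts bin, passing the gripper in under the low extraction duct, and lay it base down in the sanding jig, snug against both fences. Then swing the wooden turn-button fully across the near end of its base so that it is locked in. Leave the other two pieces in the bin, the glue bottle, the tin and the mallet where they are.

Things in the scene. Friction and masses are not known exactly. Their poses are not given: they have to be found in the camera images.
- pushblock: The push block to be moved, plain wood, about 0.2 kg: flat base 160 (x) x 60 (y) x 18 mm high; on its middle an upright bar grip 80 mm long (x), 24 mm thick (y), from 18 to 68 mm above the underside. Origin: centre of its underside, z up; turned half round it is the same. Starts flat on the bin floor, x axis within 0.4 rad of straight ahead.
- knobblock: Another piece in the bin, to be left there: the same 160 x 60 x 18 mm base, but with a round mushroom knob 48 mm across, 68 mm high in all. Origin: centre of its underside.
- plainblock: Third piece in the bin, to be left there: plain wooden block 160 x 60 x 45 mm. Origin: centre of its underside.
- bin: Open plywood bin, fixed, 250 (x) x 355 (y) mm outside, walls 12 mm thick, floor top 8 mm above the bench; front wall (robot side, -x) 45 mm high, the others 60 mm. The three pieces lie side by side in it, about 105 mm apart along its y, in any order. Origin: centre of the underside, z up.
- duct (a point): Point on the axis of the grey extraction duct (44 mm in diameter, fixed) that runs along the bin's y right above its middle, 250 mm above the bench, from -225 to +215 mm; a post at -210 and an upright pipe at +215 mm carry it. A vertical gripper does not fit beneath: lean the tool back to the robot, fingers pointing forward and down, about 30 degrees from vertical.
- jig_seat (a point): Point on the top of the fixed jig plate (215 x 125 mm, top 75 mm above the bench) where the centre of the push block's underside lies when home. Jig x points away from the robot (the block lies along it), y to the left. Long fence: face at y = -30 mm, x from -80 to +92. End fence: face at x = +80 mm, y from -30 to +40. Both are 12 mm thick, 14 mm above the plate; other sides open.
- button (a joint): Turn-button: a wooden arm 22 mm wide, 12 mm thick, swinging level about an upright pivot. 0 rad = fully across the block's base, at its stop, pointing to jig +y; about 1.57 = swung away, pointing to jig -x. It closes clockwise seen from above, stays where it is left, and starts at 1.1 to 1.6. Its underside is 20.5 mm above the jig plate (2.5 mm over the block's base).
- button_pivot (a point): The turn-button's pivot axis at the arm's underside: at x = -62, y = -58 mm from jig_seat. The peg stands 78 mm from this axis.
- button_peg (a point): Top of the upright peg on the turn-button's end: 16 mm in diameter, it stands 50 mm above the arm (from 107.5 to 157.5 mm above the bench); push it or pinch it from above.
- glue: White glue bottle with an orange cap, 60 mm in diameter, 140 mm high, standing in front of the bin; leave alone. Origin: centre of its underside.
- mallet: Wooden mallet lying on the bench, 60 mm high, handle 200 mm long to its -x, head 65 x 120 mm; leave alone. Origin: under the handle's root.
- tin: Plain steel tin, 90 mm in diameter, 100 mm high; leave alone. Origin: centre of its underside.

How it is judged:
By the outcome, as a careful person would: the job done as asked, in the order asked, and still so for the second after the job is handed in, with the robot touching nothing.
It also fails if it takes over 69 s, if anything falls off the work surface, if the arm or the gripper's body presses on something with over 40 N, if the wrist force passes 120 N, or if a joint passes its speed limit or range.

## Working session

There is one attempt and no reset: what is moved stays moved. The work goes in short steps, Python scripts to look and compute and a tool call to move; the robot and the scene stay as the last step left them, time stands still between calls to the robot, and variables do not carry over. Pictures are saved under pics/ and viewed, at most 10 in all, crops included, and the job is handed in when it is done.

Besides the shell and the picture viewer there is one more tool, called after ">>>" as a command line: name --argument value ..., lists and objects as JSON in quotes. carry_out: Moves the arm, as the interface text tells. Shifts and turns lie within -1 to 1; 1 stands for 0.3 m of shift or 0.1 rad of turn. Its arguments: {"type":"object","properties":{"motion":{"type":"array","items":{"type":"array","items":{"type":"array","items":{"type":"number","minimum":-1,"maximum":1}}}}},"required":["motion"]}

```bash
mkdir -p pics; cat > h.py <<'E'
import numpy as np, cv2
from plant import manip
def pix2world(cam,u,v,d):
    m=manip.camera_model(cam); u=np.atleast_1d(u).astype(float);v=np.atleast_1d(v).astype(float)
    K=np.array([[m['fx'],0,m['cx']],[0,m['fy'],m['cy']],[0,0,1]])
    p=cv2.undistortPoints(np.stack([u,v],1)[:,None],K,np.array([m['k1'],0,0,0.]))[:,0]
    P=np.stack([p[:,0]*d,-p[:,1]*d,-np.ones(len(u))*d,np.ones(len(u))],1)
    return (np.linalg.inv(np.array(m['camera_from_world']))@P.T).T[:,:3]
def cloud(cam,depth,mask):
    v,u=np.nonzero(mask&(depth>0)); return pix2world(cam,u,v,depth[v,u])
E
python3 - <<'E'
from h import *
print(manip.finger_overhang); s=manip.get_state(); print({k:np.round(v,3).tolist() for k,v in s.items()})
for c in ['scene','top']:
    im,d=manip.snapshot(c); cv2.imwrite(f'pics/{c}0.png',im[:,:,::-1]); np.save(f'{c}0.npy',d)
    M=manip.camera_model(c); print(c,np.linalg.inv(np.array(M['camera_from_world']))[:3].round(3).tolist(),M['fx'],M['k1'])
    for t in ['pushblock','knobblock','plainblock','bin','duct','jig_seat','button','button_pivot','button_peg','glue','mallet','tin']:
        try: print(t,[(np.round(r['point'],3).tolist(),round(r['p'],2)) for r in manip.spot_in(c,t)[:3]])
        except Exception as e: print(t,e)
print(manip.get_state()['time_s'])
E
```

```text
0.022
{'time_s': 0.0, 'qpos': [-67.292, 29.125, -13.609, 86.009, 7.203, 65.827, -8.869], 'qvel': [0.071, 0.031, -0.092, -0.171, 0.001, -0.014, 0.176], 'effort': [-0.001, -62.058, -2.187, -24.965, 0.013, 0.012, -0.0], 'position': [0.179, 0.598, 0.252], 'orientation': [[-0.958, 0.287, -0.0], [0.287, 0.958, -0.002], [-0.0, -0.002, -1.0]], 'contact_force': [0.155, 0.618, -1.17], 'torque': [-0.031, 0.011, 0.045], 'grip_force': 0.0, 'gripper_width': 1.003}
scene [[-0.881, -0.325, 0.344, 0.983], [0.473, -0.622, 0.624, 0.719], [0.011, 0.712, 0.702, 1.085]] 522.1926237087756 -0.09349642159398538
pushblock [([0.585, 0.095, 0.031], 0.93), ([0.516, -0.28, 0.11], 0.18)]
knobblock [([0.572, 0.306, 0.024], 0.95)]
plainblock [([0.584, 0.208, 0.054], 0.69)]
bin [([0.587, 0.245, 0.062], 0.69)]
duct [([0.582, 0.242, 0.06], 0.9)]
jig_seat [([0.622, -0.229, 0.071], 0.76)]
button [([0.514, -0.286, 0.112], 0.64), ([0.585, 0.093, 0.032], 0.17)]
button_pivot [([0.618, -0.223, 0.075], 0.87), ([0.561, -0.442, 0.045], 0.61)]
button_peg [([0.512, -0.288, 0.11], 0.89)]
glue []
mallet [([0.562, -0.445, 0.045], 0.94)]
tin [([0.416, 0.029, 0.097], 0.98)]
top [[-0.026, 0.995, -0.101, 0.425], [-1.0, -0.025, 0.011, -0.07], [0.009, 0.101, 0.995, 1.22]] 483.299311643971 -0.06637338109418923
pushblock [([0.549, 0.085, 0.028], 0.91)]
knobblock [([0.531, 0.298, 0.026], 0.96), ([0.621, -0.246, 0.071], 0.64)]
plainblock [([0.55, 0.194, 0.051], 0.9), ([0.532, 0.301, 0.028], 0.43), ([0.614, -0.243, 0.072], 0.34)]
bin [([0.559, 0.196, 0.046], 0.87)]
duct [([0.563, 0.2, 0.042], 0.58), ([0.616, -0.24, 0.074], 0.43)]
jig_seat [([0.617, -0.244, 0.069], 0.88)]
button [([0.412, 0.003, 0.101], 0.43)]
button_pivot [([0.614, -0.244, 0.071], 0.6)]
button_peg [([0.524, -0.287, 0.108], 0.78)]
glue [([0.394, 0.122, 0.102], 0.85), ([0.52, -0.287, 0.108], 0.52)]
mallet [([0.541, -0.467, 0.055], 0.72)]
tin [([0.407, 0.002, 0.1], 0.81)]
1.3
```

View pics/scene0.png

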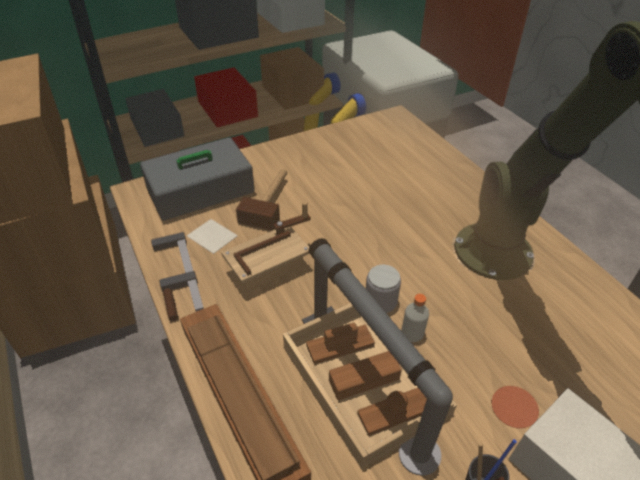

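View pics/top0.png

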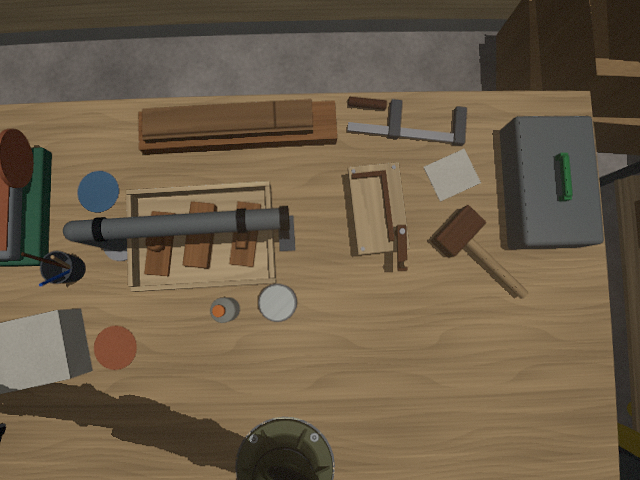

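Scene view: push block at (340,343), next to the duct's post; plain block at (365,375), knob block at (395,408), jig at (270,255), peg near (305,213). In the top view, push block at (245,235), jig at (378,210), pivot at (402,232) and the arm pointing to the robot. Next, exact fits from the depth.

```bash
cat > m.py <<'E'
from h import *
def rect(P):
    r=cv2.minAreaRect((P[:,:2]*1000).astype(np.float32)); return np.round(r[0],1),np.round(r[1],1),round(r[2],1)
E
python3 - <<'E'
from m import *
D={}
for c in ['scene','top']:
    im,d=manip.snapshot(c); D[c]=d
    for t in ['pushblock','jig_seat','button','duct','bin','button_peg','plainblock','knobblock','tin','glue']:
        R=manip.regions_of(c,t)
        if not R: print(c,t,'none'); continue
        P=cloud(c,d,R[0]['mask'])
        print(c,t,round(R[0]['p'],2),len(P),'z pct',np.percentile(P[:,2],[2,25,50,75,98]).round(3),'xy',np.percentile(P[:,:2],[1,99],axis=0).round(3).tolist())
        np.save(f'P_{c}_{t}.npy',P)
# whole-cloud slabs
for c in ['scene','top']:
    P=cloud(c,D[c],np.ones((480,640),bool)); np.save(f'all_{c}.npy',P)
    def box(x0,x1,y0,y1,z0,z1): return P[(P[:,0]>x0)&(P[:,0]<x1)&(P[:,1]>y0)&(P[:,1]<y1)&(P[:,2]>z0)&(P[:,2]<z1)]
    for n,b in dict(barTop=(.45,.7,.03,.15,.068,.085),base=(.45,.7,.03,.15,.02,.032),plate=(.45,.75,-.35,-.15,.068,.080),fence=(.45,.75,-.35,-.15,.084,.094),arm=(.4,.75,-.4,-.2,.1,.116),pegtop=(.4,.75,-.4,-.2,.150,.165),peg=(.4,.75,-.4,-.2,.12,.165),duct=(.4,.75,-.05,.45,.255,.28),bench=(.3,.4,-.3,-.1,-.02,.02)).items():
        Q=box(*b)
        if len(Q)>4: print(c,n,len(Q),rect(Q),'med',np.median(Q,0).round(4))
E
```

```text
scene pushblock 0.61 1693 z pct [0.012 0.025 0.028 0.054 0.079] xy [[0.501, 0.051], [0.658, 0.124]]
scene jig_seat 0.81 3650 z pct [0.009 0.072 0.076 0.08  0.119] xy [[0.482, -0.302], [0.733, -0.175]]
scene button 0.7 350 z pct [0.096 0.106 0.109 0.114 0.157] xy [[0.472, -0.301], [0.578, -0.276]]
scene duct 0.95 14474 z pct [0.005 0.01  0.059 0.26  0.274] xy [[0.482, -0.025], [0.7, 0.438]]
scene bin 0.85 14740 z pct [0.005 0.01  0.059 0.26  0.274] xy [[0.481, -0.026], [0.7, 0.438]]
scene button_peg 0.84 378 z pct [0.003 0.105 0.109 0.114 0.158] xy [[0.474, -0.415], [0.578, -0.276]]
scene plainblock 0.55 2126 z pct [0.013 0.045 0.052 0.054 0.057] xy [[0.502, 0.162], [0.656, 0.234]]
scene knobblock 0.65 1856 z pct [0.014 0.025 0.027 0.03  0.076] xy [[0.486, 0.267], [0.64, 0.334]]
scene tin 0.87 1209 z pct [0.015 0.07  0.095 0.101 0.105] xy [[0.369, -0.033], [0.449, 0.05]]
scene glue 0.71 946 z pct [0.001 0.045 0.083 0.103 0.144] xy [[0.349, 0.079], [0.551, 0.268]]
top pushblock 0.76 1000 z pct [0.015 0.025 0.027 0.03  0.079] xy [[0.498, 0.051], [0.654, 0.122]]
top jig_seat 0.95 4746 z 
[... 1887 characters left out ...]
.0846 0.0261]
top plate 3661 (array([ 626.7, -243.1]), array([213.6, 126.1]), 4.7) med [ 0.6265 -0.2349  0.075 ]
top fence 515 (array([ 626. , -230.9]), array([173.4,  81.9]), 7.1) med [ 0.6578 -0.2593  0.0891]
top arm 403 (array([ 524.9, -289.5]), array([ 23. , 105.5]), 88.7) med [ 0.5282 -0.2879  0.1074]
top pegtop 42 (array([ 485.7, -288.2]), array([13.8, 14.5]), 24.4) med [ 0.4853 -0.2876  0.1581]
top peg 59 (array([ 485.3, -288.1]), array([15.5, 13.7]), 83.3) med [ 0.4852 -0.2858  0.1566]
top duct 4697 (array([569.4, 195.9]), array([ 49.6, 457.7]), 2.0) med [0.5675 0.1899 0.269 ]
top bench 3189 (array([ 350. , -199.9]), array([199.8, 100. ]), 90.0) med [ 3.499e-01 -1.993e-01  2.000e-04]
```

```bash
cat > plan.py <<'E'
from h import *
import sys
from scipy.spatial.transform import Rotation as R
def ori(yaw,tilt):
    y,t=np.radians([yaw,tilt]); Y=np.array([-np.sin(y),np.cos(y),0]); F=np.array([np.cos(y),np.sin(y),0])
    z=np.sin(t)*F-np.cos(t)*np.array([0,0,1]); return np.stack([np.cross(Y,z),Y,z],1)
def plan(p,yaw,tilt,n,start=None):
    s=manip.get_state(); P=np.array(s['position']); O=np.array(s['orientation'])
    if start: P=np.array(start[0]);O=ori(*start[1:])
    T=ori(yaw,tilt); rv=R.from_matrix(O.T@T).as_rotvec()
    st=R.from_rotvec(rv/n).as_matrix(); out=[]; C=O
    for i in range(n):
        out.append(list(np.round(C.T@((np.array(p)-P)/n)/.3,3))+list(np.round(rv/n/.1,3))); C=C@st
    for r in out: print([float(x) for x in r])
def st():
    s=manip.get_state(); O=np.array(s['orientation']); z=O[:,2]
    print('t',round(s['time_s'],2),'p',np.round(s['position'],4),'tilt',round(np.degrees(np.arctan2(np.hypot(z[0],z[1]),-z[2])),1),'yaw',round(np.degrees(np.arctan2(-O[0,1],O[1,1])),2),'F',np.round(s['contact_force'],1),'w',round(s['gripper_width'],3),'gf',round(s['grip_force'],1),'q',np.round(s['qpos'],1))
E
python3 - <<'E'
from m import *; from scipy.optimize import least_squares
def sd(p,c,h): # box sdf outside+inside
    q=np.abs(p-c)-h; return np.hypot(*np.maximum(q,0).T)+np.minimum(q.max(1),0)
def loc(p,v):
    c,s=np.cos(v[2]),np.sin(v[2]); d=p-v[:2]; return np.stack([d@[c,s],d@[-s,c]],1)
def trim(P,k=0): return P
for c in ['scene','top']:
    P=np.load(f'all_{c}.npy')
    # jig fence: points slab top
    Q=P[(P[:,2]>.0855)&(P[:,2]<.093)&(P[:,0]>.5)&(P[:,0]<.74)&(P[:,1]>-.3)&(P[:,1]<-.15)][:,:2]*1e3
    pts=Q
    def f(v):
        l=loc(Q,v); a=sd(l,[6,-36],[86,6]); b=sd(l,[86,5],[6,35]); return np.where(np.abs(l[:,1]+36)<14,np.abs(l[:,1]+36),np.abs(l[:,0]-86)) .clip(0,20)
    best=min((least_squares(f,[x,y,.078],loss='soft_l1',f_scale=4) for x in(612,620,628) for y in(-235,-228,-220)),key=lambda r:r.cost)
    print(c,'seat',best.x.round(2),np.degrees(best.x[2]).round(2),best.cost,len(Q))
    L=loc(Q,best.x); m=np.abs(L[:,1]+36)<9; print(' longfence x',np.percentile(L[m,0],[1,99]),'y',np.percentile(L[m,1],[3,97]), 'end x',np.percentile(L[L[:,1]>-20,0],[5,50,95]))
    Q=P[(P[:,2]>.070)&(P[:,2]<.079)&(P[:,0]>.5)&(P[:,0]<.74)&(P[:,1]>-.32)&(P[:,1]<-.15)][:,:2]*1e3
    L=loc(Q,best.x); print(' plate in jig frame',np.percentile(L,[1,99],axis=0).round(1).tolist())
    B=np.load(f'P_{c}_pushblock.npy'); t=B[B[:,2]>.07]; b=B[(B[:,2]<.034)&(B[:,2]>.019)]
    print(' bar',rect(t),t[:,2].mean(),' base',rect(b),'pct',np.median(b[:,2]))
E
```

```text
scene seat [ 6.2005e+02 -2.2686e+02  9.0000e-02] 5.15 3100.6532552801095 352
 longfence x [-79.44452188  91.25077801] y [-43.93548052 -28.7485269 ] end x [80.12984824 86.18739496 92.14715843]
 plate in jig frame [[-100.2, -79.5], [111.6, 45.8]]
 bar (array([578.,  86.]), array([26.2, 78.8]), 80.1) 0.07611435290477007  base (array([577.4,  87.3]), array([ 61.9, 161.9]), 81.6) pct 0.02615538355484992
top seat [ 6.1866e+02 -2.2676e+02  9.0000e-02] 5.16 2849.6233146491804 472
 longfence x [-77.45887667  90.65910841] y [-42.03525132 -29.86577581] end x [80.70356786 86.24450779 91.68639742]
 plate in jig frame [[-98.0, -78.5], [110.9, 45.1]]
 bar (array([555. ,  77.3]), array([50.2, 33.8]), 89.2) 0.08620695098223076  base (array([577.1,  86.1]), array([ 60.3, 157.7]), 81.9) pct 0.02612236903509013
```

```bash
python3 -c "
from plan import *
plan([.36,.30,.33],-8.8,20,9);print();plan([.467,.1036,.231],-8.8,30,6,start=([.36,.30,.33],-8.8,20))"
```

```text
[-0.096, -0.087, -0.028, -0.027, -0.387, -0.151]
[-0.096, -0.088, -0.025, -0.027, -0.387, -0.151]
[-0.095, -0.09, -0.021, -0.027, -0.387, -0.151]
[-0.095, -0.091, -0.018, -0.027, -0.387, -0.151]
[-0.094, -0.092, -0.015, -0.027, -0.387, -0.151]
[-0.093, -0.094, -0.011, -0.027, -0.387, -0.151]
[-0.092, -0.095, -0.008, -0.027, -0.387, -0.151]
[-0.091, -0.096, -0.005, -0.027, -0.387, -0.151]
[-0.089, -0.098, -0.001, -0.027, -0.387, -0.151]

[-0.052, -0.099, 0.077, -0.0, -0.291, -0.0]
[-0.05, -0.099, 0.079, -0.0, -0.291, -0.0]
[-0.047, -0.099, 0.08, -0.0, -0.291, -0.0]
[-0.045, -0.099, 0.082, -0.0, -0.291, -0.0]
[-0.043, -0.099, 0.083, -0.0, -0.291, -0.0]
[-0.04, -0.099, 0.084, -0.0, -0.291, -0.0]
```

>>> carry_out --motion '[[[-0.096, -0.087, -0.028, -0.027, -0.387, -0.151, 0.3], [-0.096, -0.088, -0.025, -0.027, -0.387, -0.151, 0.3], [-0.095, -0.09, -0.021, -0.027, -0.387, -0.151, 0.3], [-0.095, -0.091, -0.018, -0.027, -0.387, -0.151, 0.3], [-0.094, -0.092, -0.015, -0.027, -0.387, -0.151, 0.3], [-0.093, -0.094, -0.011, -0.027, -0.387, -0.151, 0.3], [-0.092, -0.095, -0.008, -0.027, -0.387, -0.151, 0.3], [-0.091, -0.096, -0.005, -0.027, -0.387, -0.151, 0.3], [-0.089, -0.098, -0.001, -0.027, -0.387, -0.151, 0.3]]]'

```text
time_s: 3.52
position: [0.3609, 0.2987, 0.3302]
orientation: [[-0.928, 0.152, 0.339], [0.143, 0.988, -0.052], [-0.343, 0.001, -0.939]]
contact_force: [0.8, -0.3, 0.3]
gripper_width: 0.652
grip_force: 0.0
```

>>> carry_out --motion '[[[-0.052, -0.099, 0.077, 0, -0.291, 0, 0.2], [-0.05, -0.099, 0.079, 0, -0.291, 0, 0.2], [-0.047, -0.099, 0.08, 0, -0.291, 0, 0.2], [-0.045, -0.099, 0.082, 0, -0.291, 0, 0.2], [-0.043, -0.099, 0.083, 0, -0.291, 0, 0.2], [-0.04, -0.099, 0.084, 0, -0.291, 0, 0.2], [0, 0, 0, 0, 0, 0, 0.2], [0, 0, 0, 0, 0, 0, 0.2]]]'

```text
time_s: 4.53
position: [0.4673, 0.1036, 0.2312]
orientation: [[-0.856, 0.153, 0.494], [0.133, 0.988, -0.076], [-0.5, 0.001, -0.866]]
contact_force: [0.5, 0.8, 0.2]
gripper_width: 0.603
grip_force: 0.0
```

```bash
python3 -c "
from plan import *
st();plan([.5656,.0883,.058],-8.8,30,8)"
```

```text
t 4.53 p [0.4673 0.1036 0.2312] tilt 30.0 yaw -8.78 F [0.5 0.8 0.2] w 0.603 gf 0.0 q [-35.9   8.2   9.7 132.2  47.5  21.2  12.5]
[0.0, -0.0, 0.083, 0.001, 0.0, -0.0]
[0.0, -0.0, 0.083, 0.001, 0.0, -0.0]
[0.0, -0.0, 0.083, 0.001, 0.0, -0.0]
[0.0, -0.0, 0.083, 0.001, 0.0, -0.0]
[0.0, -0.0, 0.083, 0.001, 0.0, -0.0]
[0.0, -0.0, 0.083, 0.001, 0.0, -0.0]
[0.0, -0.0, 0.083, 0.001, 0.0, -0.0]
[0.0, -0.0, 0.083, 0.001, 0.0, -0.0]
```

>>> carry_out --motion '[[[0, 0, 0.083, 0, 0, 0, 0.2], [0, 0, 0.083, 0, 0, 0, 0.2], [0, 0, 0.083, 0, 0, 0, 0.2], [0, 0, 0.083, 0, 0, 0, 0.2], [0, 0, 0.083, 0, 0, 0, 0.2], [0, 0, 0.083, 0, 0, 0, 0.2]]]'

```text
time_s: 5.28
position: [0.5396, 0.0937, 0.1072]
orientation: [[-0.854, 0.151, 0.497], [0.13, 0.989, -0.076], [-0.503, 0.0, -0.864]]
contact_force: [0.6, -0.3, -0.8]
gripper_width: 0.597
grip_force: 0.0
```

```bash
python3 -c "
from plan import *
im,d=manip.snapshot('scene');cv2.imwrite('pics/a1.png',cv2.resize(im[200:480,220:500,::-1],(560,560)))
st()"
```

```text
t 5.33 p [0.5404 0.0927 0.1052] tilt 30.1 yaw -8.77 F [ 2.3 -0.7 -1.2] w 0.596 gf 0.0 q [-21.7  27.3   0.7 133.5 117.3  16.  -54.7]
```

View pics/a1.png

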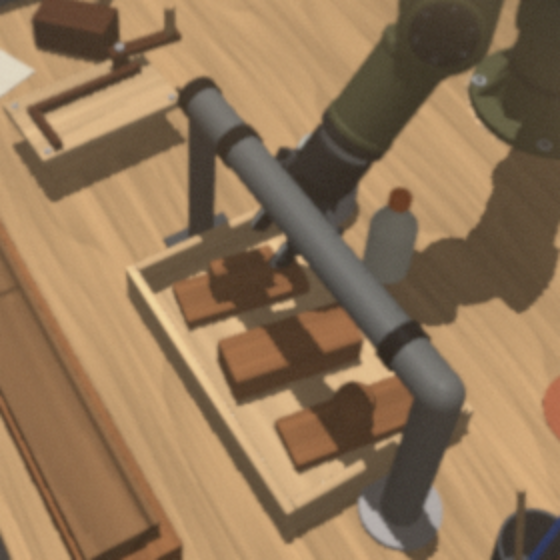

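The crop shows the fingers coming in beneath the duct, either side of the bar at about (270,255) and clear of wall and duct. I'll go on down.

>>> carry_out --motion '[[[0, 0, 0.06, 0, 0, 0, 0.2], [0, 0, 0.06, 0, 0, 0, 0.2], [0, 0, 0.05, 0, 0, 0, 0.2], [0, 0, 0, 0, 0, 0, 0.2]]]'

```text
time_s: 5.82
position: [0.5637, 0.0876, 0.0624]
orientation: [[-0.856, 0.154, 0.494], [0.132, 0.988, -0.079], [-0.5, -0.002, -0.866]]
contact_force: [-0.1, -0.2, 1.0]
gripper_width: 0.599
grip_force: 0.0
```

```bash
python3 -c "
from plan import *
st();plan([.5656,.0883,.058],-8.8,30,1)"
```

```text
t 5.83 p [0.5637 0.0876 0.0624] tilt 30.0 yaw -8.83 F [-0.1 -0.2  1. ] w 0.599 gf 0.0 q [-14.9  33.6  -6.5 132.4 125.7  21.6 -61.7]
[0.002, 0.003, 0.016, -0.024, 0.005, 0.007]
```

>>> carry_out --motion '[[[0, 0, 0.01, 0, 0, 0, 0.2], [0, 0, 0, 0, 0, 0, -1], [0, 0, 0, 0, 0, 0, -1], [0, 0, 0, 0, 0, 0, -1], [0, 0, 0, 0, 0, 0, -1], [0, 0, 0, 0, 0, 0, -1], [0, 0, 0, 0, 0, 0, -1]]]'

```text
time_s: 6.7
position: [0.5649, 0.0872, 0.0608]
orientation: [[-0.855, 0.153, 0.495], [0.132, 0.988, -0.079], [-0.502, -0.002, -0.865]]
contact_force: [-3.3, -0.8, 6.7]
gripper_width: 0.271
grip_force: 59.5
```

```bash
python3 -c "
from plan import *
st();
plan([.560,.088,.080],-8.8,30,2)
A=([.560,.088,.080],-8.8,30); B=([.530,.080,.127],-2,30); C=([.500,.058,.165],4,30); D=([.44,.055,.195],5,30)
for a,b,n in[(A,B,4),(B,C,5),(C,D,5)]: print();plan(b[0],b[1],b[2],n,start=a)
"
```

```text
t 6.7 p [0.5649 0.0872 0.0608] tilt 30.1 yaw -8.83 F [-3.3 -0.8  6.7] w 0.271 gf 59.5 q [-14.6  33.9  -6.8 132.3 126.1  21.9 -62.1]
[-0.009, 0.0, -0.032, -0.01, 0.009, 0.003]
[-0.009, 0.0, -0.032, -0.01, 0.009, 0.003]

[0.001, -0.01, -0.046, -0.148, -0.0, -0.257]
[0.001, -0.01, -0.046, -0.148, -0.0, -0.257]
[0.001, -0.009, -0.046, -0.148, -0.0, -0.257]
[0.002, -0.008, -0.046, -0.148, -0.0, -0.257]

[0.004, -0.015, -0.032, -0.105, 0.0, -0.181]
[0.004, -0.015, -0.032, -0.105, 0.0, -0.181]
[0.005, -0.015, -0.032, -0.105, 0.0, -0.181]
[0.005, -0.014, -0.032, -0.105, 0.0, -0.181]
[0.005, -0.014, -0.032, -0.105, 0.0, -0.181]

[0.025, 0.001, -0.037, -0.017, 0.0, -0.03]
[0.025, 0.001, -0.037, -0.017, 0.0, -0.03]
[0.025, 0.001, -0.037, -0.017, 0.0, -0.03]
[0.025, 0.001, -0.037, -0.017, 0.0, -0.03]
[0.025, 0.001, -0.037, -0.017, 0.0, -0.03]
```

>>> carry_out --motion '[[[-0.009, 0, -0.032, 0, 0, 0, -1], [-0.009, 0, -0.032, 0, 0, 0, -1], [0.001, -0.01, -0.046, -0.148, 0, -0.257, -1], [0.001, -0.01, -0.046, -0.148, 0, -0.257, -1], [0.001, -0.009, -0.046, -0.148, 0, -0.257, -1], [0.002, -0.008, -0.046, -0.148, 0, -0.257, -1], [0, 0, 0, 0, 0, 0, -1]]]'

```text
time_s: 7.58
position: [0.5298, 0.0793, 0.1279]
orientation: [[-0.864, 0.036, 0.502], [0.03, 0.999, -0.02], [-0.502, -0.002, -0.865]]
contact_force: [0.5, -0.7, -3.6]
gripper_width: 0.278
grip_force: 59.0
```

```bash
python3 -c "
from plan import *
st();
im,d=manip.snapshot('scene');cv2.imwrite('pics/a2.png',cv2.resize(im[200:480,220:500,::-1],(560,560)))
plan([.500,.058,.165],4,30,6)"
```

```text
t 7.58 p [0.5298 0.0793 0.1279] tilt 30.1 yaw -2.07 F [ 0.5 -0.7 -3.6] w 0.278 gf 59.0 q [-15.9  23.3  -1.6 135.  124.   12.5 -51.3]
[0.004, -0.013, -0.026, -0.092, 0.003, -0.151]
[0.004, -0.012, -0.026, -0.092, 0.003, -0.151]
[0.004, -0.012, -0.026, -0.092, 0.003, -0.151]
[0.004, -0.012, -0.027, -0.092, 0.003, -0.151]
[0.004, -0.011, -0.027, -0.092, 0.003, -0.151]
[0.005, -0.011, -0.027, -0.092, 0.003, -0.151]
```

View pics/a2.png

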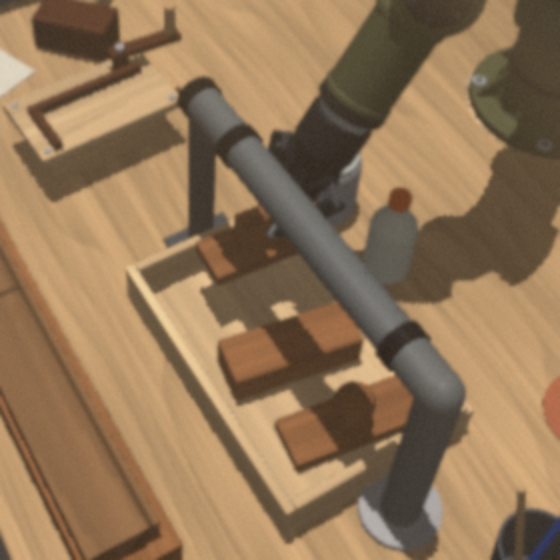

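```bash
python3 -c "
from plan import *
plan([.50,.060,.165],4,20,6)
print();plan([.44,.055,.205],5,12,5,start=([.50,.06,.165],4,20))"
```

```text
[0.004, -0.012, -0.026, -0.078, 0.294, -0.159]
[0.005, -0.011, -0.026, -0.078, 0.294, -0.159]
[0.006, -0.011, -0.026, -0.078, 0.294, -0.159]
[0.006, -0.011, -0.026, -0.078, 0.294, -0.159]
[0.007, -0.01, -0.026, -0.078, 0.294, -0.159]
[0.008, -0.01, -0.026, -0.078, 0.294, -0.159]

[0.029, -0.001, -0.039, -0.01, 0.279, -0.034]
[0.03, -0.0, -0.038, -0.01, 0.279, -0.034]
[0.031, -0.0, -0.037, -0.01, 0.279, -0.034]
[0.032, -0.0, -0.036, -0.01, 0.279, -0.034]
[0.033, 0.0, -0.035, -0.01, 0.279, -0.034]
```

>>> carry_out --motion '[[[0, -0.006, 0, -0.04, 0.588, -0.08, -1], [0.005, -0.012, -0.03, -0.078, 0.294, -0.175, -1], [0.006, -0.012, -0.03, -0.078, 0.294, -0.175, -1], [0.007, -0.012, -0.032, -0.078, 0.294, -0.175, -1], [0.008, -0.012, -0.032, -0.078, 0.294, -0.175, -1], [0.009, -0.011, -0.032, -0.078, 0, -0.175, -1], [0, 0, 0, 0, 0, 0, -1]]]'

```text
time_s: 8.5
position: [0.5049, 0.0588, 0.1586]
orientation: [[-0.921, -0.041, 0.387], [-0.045, 0.999, -0.0], [-0.387, -0.017, -0.922]]
contact_force: [0.8, -0.8, -2.5]
gripper_width: 0.274
grip_force: 59.2
```

```bash
python3 -c "
from plan import *
st()
plan([.43,.055,.21],5,10,6)
T=([.43,.055,.21],5,10)
print();plan([.42,-.05,.27],5,10,4,start=T)"
```

```text
t 8.5 p [0.5049 0.0588 0.1586] tilt 22.8 yaw 2.35 F [ 0.8 -0.8 -2.5] w 0.274 gf 59.2 q [  4.6  18.7 -22.5 130.2  52.7  16.4  28.1]
[0.027, -0.001, -0.042, -0.05, 0.371, -0.066]
[0.029, -0.001, -0.041, -0.05, 0.371, -0.066]
[0.03, -0.0, -0.04, -0.05, 0.371, -0.066]
[0.032, 0.0, -0.039, -0.05, 0.371, -0.066]
[0.033, 0.001, -0.038, -0.05, 0.371, -0.066]
[0.035, 0.001, -0.037, -0.05, 0.371, -0.066]

[0.007, -0.086, -0.052, 0.0, 0.0, 0.0]
[0.007, -0.086, -0.052, 0.0, 0.0, 0.0]
[0.007, -0.086, -0.052, 0.0, 0.0, 0.0]
[0.007, -0.086, -0.052, 0.0, 0.0, 0.0]
```

>>> carry_out --motion '[[[0.027, -0.001, -0.042, -0.05, 0.371, -0.066, -1], [0.029, -0.001, -0.041, -0.05, 0.371, -0.066, -1], [0.03, 0, -0.04, -0.05, 0.371, -0.066, -1], [0.032, 0, -0.039, -0.05, 0.371, -0.066, -1], [0.033, 0.001, -0.038, -0.05, 0.371, -0.066, -1], [0.035, 0.001, -0.037, -0.05, 0.371, -0.066, -1], [0, 0, 0, 0, 0, 0, -1]]]'

```text
time_s: 9.38
position: [0.4308, 0.0554, 0.2099]
orientation: [[-0.981, -0.088, 0.174], [-0.087, 0.996, 0.015], [-0.174, -0.0, -0.985]]
contact_force: [0.9, -1.2, -2.4]
gripper_width: 0.273
grip_force: 59.3
```

```bash
python3 -c "
from plan import *
st()
plan([.42,-.05,.27],5,10,5)
T=([.42,-.05,.27],5,10)
print();plan([.55,-.24,.27],5,20,8,start=T)"
```

```text
t 9.38 p [0.4308 0.0554 0.2099] tilt 10.0 yaw 5.06 F [ 0.9 -1.2 -2.4] w 0.273 gf 59.3 q [ 26.6  13.8 -46.7 124.2  20.2  38.   61.6]
[0.006, -0.069, -0.042, 0.0, 0.002, 0.002]
[0.006, -0.069, -0.042, 0.0, 0.002, 0.002]
[0.006, -0.069, -0.042, 0.0, 0.002, 0.002]
[0.006, -0.069, -0.042, 0.0, 0.002, 0.002]
[0.006, -0.069, -0.042, 0.0, 0.002, 0.002]

[-0.046, -0.084, 0.008, 0.0, -0.218, -0.0]
[-0.046, -0.084, 0.009, 0.0, -0.218, -0.0]
[-0.046, -0.084, 0.01, 0.0, -0.218, -0.0]
[-0.046, -0.084, 0.011, 0.0, -0.218, -0.0]
[-0.045, -0.084, 0.012, 0.0, -0.218, -0.0]
[-0.045, -0.084, 0.013, 0.0, -0.218, -0.0]
[-0.045, -0.084, 0.014, 0.0, -0.218, -0.0]
[-0.045, -0.084, 0.015, 0.0, -0.218, -0.0]
```

>>> carry_out --motion '[[[0.006, -0.069, -0.042, 0, 0, 0, -1], [0.006, -0.069, -0.042, 0, 0, 0, -1], [0.006, -0.069, -0.042, 0, 0, 0, -1], [0.006, -0.069, -0.042, 0, 0, 0, -1], [0.006, -0.069, -0.042, 0, 0, 0, -1], [0, 0, 0, 0, 0, 0, -1]]]'

```text
time_s: 10.12
position: [0.4204, -0.0511, 0.2702]
orientation: [[-0.981, -0.085, 0.174], [-0.084, 0.996, 0.014], [-0.175, -0.001, -0.985]]
contact_force: [-0.6, 0.3, -2.0]
gripper_width: 0.276
grip_force: 59.6
```

```bash
python3 -c "
from plan import *
st()
plan([.56,-.24,.27],5,20,8)"
```

```text
t 10.12 p [ 0.4204 -0.0511  0.2702] tilt 10.1 yaw 4.89 F [-0.6  0.3 -2. ] w 0.276 gf 59.6 q [ 48.4   7.4 -48.9 119.2   6.6  46.   91. ]
[-0.05, -0.083, 0.009, -0.002, -0.217, -0.002]
[-0.05, -0.083, 0.01, -0.002, -0.217, -0.002]
[-0.05, -0.083, 0.011, -0.002, -0.217, -0.002]
[-0.05, -0.083, 0.012, -0.002, -0.217, -0.002]
[-0.049, -0.083, 0.013, -0.002, -0.217, -0.002]
[-0.049, -0.083, 0.014, -0.002, -0.217, -0.002]
[-0.049, -0.083, 0.016, -0.002, -0.217, -0.002]
[-0.048, -0.083, 0.017, -0.002, -0.217, -0.002]
```

>>> carry_out --motion '[[[-0.02, -0.1, 0.009, 0, -0.217, 0, -1], [-0.04, -0.09, 0.01, 0, -0.217, 0, -1], [-0.055, -0.083, 0.011, 0, -0.217, 0, -1], [-0.055, -0.083, 0.012, 0, -0.217, 0, -1], [-0.055, -0.08, 0.013, 0, -0.217, 0, -1], [-0.055, -0.078, 0.014, 0, -0.217, 0, -1], [-0.055, -0.075, 0.016, 0, -0.217, 0, -1], [-0.055, -0.075, 0.017, 0, -0.217, 0, -1], [0, 0, 0, 0, 0, 0, -1]]]'

```text
time_s: 11.25
position: [0.5594, -0.2386, 0.2693]
orientation: [[-0.936, -0.087, 0.34], [-0.081, 0.996, 0.031], [-0.342, 0.002, -0.94]]
contact_force: [-0.2, 0.8, -3.5]
gripper_width: 0.27
grip_force: 59.6
```

```bash
python3 -c "
from plan import *
st()
plan([.58,-.215,.20],5,30.5,5)"
```

```text
t 11.25 p [ 0.5594 -0.2386  0.2693] tilt 20.0 yaw 5.0 F [-0.2  0.8 -3.5] w 0.27 gf 59.6 q [ 57.1  22.9 -43.7 103.2  11.7  41.6 105.8]
[0.002, 0.014, 0.049, 0.003, -0.368, -0.002]
[0.003, 0.014, 0.049, 0.003, -0.368, -0.002]
[0.005, 0.014, 0.048, 0.003, -0.368, -0.002]
[0.007, 0.014, 0.048, 0.003, -0.368, -0.002]
[0.009, 0.014, 0.048, 0.003, -0.368, -0.002]
```

>>> carry_out --motion '[[[0.002, 0.014, 0.049, 0.003, -0.368, 0, -1], [0.003, 0.014, 0.049, 0.003, -0.368, 0, -1], [0.005, 0.014, 0.048, 0.003, -0.368, 0, -1], [0.007, 0.014, 0.048, 0.003, -0.368, 0, -1], [0.009, 0.014, 0.048, 0.003, -0.368, 0, -1], [0, 0, 0, 0, 0, 0, -1], [0, 0, 0, 0, 0, 0, -1]]]'

```text
time_s: 12.12
position: [0.5793, -0.2135, 0.2015]
orientation: [[-0.858, -0.089, 0.505], [-0.078, 0.996, 0.045], [-0.507, -0.001, -0.862]]
contact_force: [0.7, 0.4, -2.4]
gripper_width: 0.271
grip_force: 59.5
```

```bash
python3 - <<'E'
from plan import *; from m import rect
st(); s=manip.get_state(); O=np.array(s['orientation']);p=np.array(s['position'])
for c in ['scene','top']:
    im,d=manip.snapshot(c); cv2.imwrite(f'pics/b_{c}.png',cv2.resize(im[150:400,200:500,::-1] if c=='scene' else im[120:320,300:460,::-1],None,fx=2,fy=2)); np.save(f'b_{c}.npy',d)
    Rg=manip.regions_of(c,'pushblock'); print(c,[round(r['p'],2) for r in Rg])
    P=cloud(c,d,np.ones((480,640),bool)); P=P[(abs(P[:,0]-.59)<.12)&(abs(P[:,1]+.215)<.06)&(P[:,2]>.135)&(P[:,2]<.185)]
    # base-top plane: predicted bottom z = p.z-.053
    B=P[(abs(P[:,2]-(p[2]-.035))<.012)]
    A=np.c_[B[:,:2]-[.59,-.215],np.ones(len(B))]; w=np.ones(len(B),bool)
    for k in range(6):
        co=np.linalg.lstsq(A[w],B[w,2],rcond=None)[0]; w=abs(B[:,2]-A@co)<.004
    print(len(B),w.sum(),'slopes deg',np.degrees(co[:2]).round(2),'z',co[2].round(4),rect(B[w]))
E
```

```text
t 12.12 p [ 0.5793 -0.2135  0.2015] tilt 30.5 yaw 5.13 F [ 0.7  0.4 -2.4] w 0.271 gf 59.5 q [ 55.4  26.  -41.4 116.5  14.5  15.7 103.3]
scene [0.83]
866 645 slopes deg [ 0.07 -0.86] z 0.1678 (array([ 591.4, -211.4]), array([162.8,  65.5]), 4.0)
top [0.9]
735 675 slopes deg [0.47 0.15] z 0.1671 (array([ 592.6, -212.2]), array([158.3,  60.5]), 5.4)
```

View pics/b_scene.png

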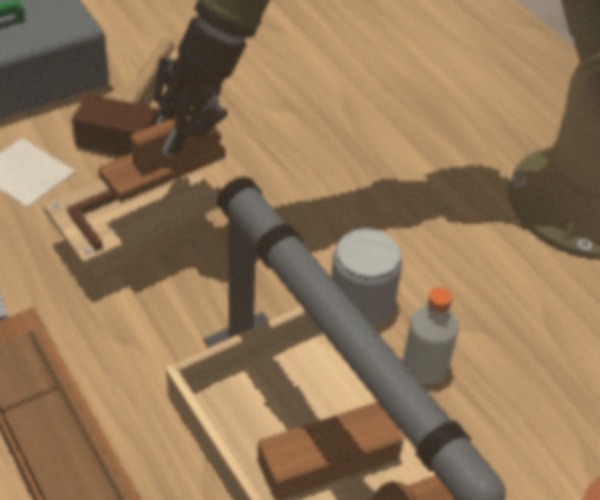

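In the scene crop the block hangs level over the jig at (165,165), and the two cameras agree on its centre to about 1 mm. I'll lower it just short of both fences.

```bash
python3 -c "
from plan import *
plan([.598,-.223,.131],5.1,30.4,6)"
```

```text
[0.011, -0.006, 0.039, -0.002, 0.004, 0.001]
[0.011, -0.006, 0.039, -0.002, 0.004, 0.001]
[0.011, -0.006, 0.039, -0.002, 0.004, 0.001]
[0.011, -0.006, 0.039, -0.002, 0.004, 0.001]
[0.011, -0.006, 0.039, -0.002, 0.004, 0.001]
[0.011, -0.006, 0.039, -0.002, 0.004, 0.001]
```

>>> carry_out --motion '[[[0.011, -0.006, 0.039, 0, 0, 0, -1], [0.011, -0.006, 0.039, 0, 0, 0, -1], [0.011, -0.006, 0.039, 0, 0, 0, -1], [0.011, -0.006, 0.039, 0, 0, 0, -1], [0.011, -0.006, 0.039, 0, 0, 0, -1], [0.011, -0.006, 0.039, 0, 0, 0, -1], [0, 0, 0, 0, 0, 0, -1], [0, 0, 0, 0, 0, 0, -1]]]'

```text
time_s: 13.32
position: [0.5982, -0.2229, 0.1305]
orientation: [[-0.858, -0.089, 0.505], [-0.077, 0.996, 0.045], [-0.507, -0.0, -0.862]]
contact_force: [0.8, 0.1, -2.3]
gripper_width: 0.274
grip_force: 59.6
```

```bash
python3 - <<'E'
from plan import *; from m import rect
st(); s=manip.get_state();p=np.array(s['position'])
for c in ['scene','top']:
    im,d=manip.snapshot(c); 
    P=cloud(c,d,np.ones((480,640),bool)); P=P[(abs(P[:,0]-.61)<.12)&(abs(P[:,1]+.22)<.06)]
    B=P[(abs(P[:,2]-(p[2]-.034))<.0045)]
    print(len(B),B[:,2].mean(),rect(B))
print(); plan(p+[0,0,-.004],5.1,30.4,1)
E
```

```text
t 13.32 p [ 0.5982 -0.2229  0.1305] tilt 30.5 yaw 5.1 F [ 0.8  0.1 -2.3] w 0.274 gf 59.6 q [ 53.3  34.5 -40.7 118.   50.5  10.   70.2]
642 0.09633939416803998 (array([ 599.3, -229.5]), array([224.9,  80.2]), 5.1)
618 0.09618010822243378 (array([ 621.4, -228.4]), array([177.1,  78.2]), 4.8)

[0.008, 0.0, 0.013, -0.008, 0.018, 0.003]
```

>>> carry_out --motion '[[[0.003, 0, 0.005, 0, 0, 0, -1], [0.003, 0, 0.005, 0, 0, 0, -1], [0, 0, 0, 0, 0, 0, -1]]]'

```text
time_s: 13.8
position: [0.5986, -0.2233, 0.1279]
orientation: [[-0.858, -0.089, 0.507], [-0.077, 0.996, 0.044], [-0.508, -0.002, -0.861]]
contact_force: [-2.0, -0.8, 4.5]
gripper_width: 0.271
grip_force: 60.4
```

```bash
python3 - <<'E'
from plan import *
st(); s=manip.get_state();p=np.array(s['position']);print(s['qpos'][5])
O=np.array(s['orientation'])
for d in ([0,0,-.002],[.0996*0.01,0.0,0]): print(O.T@np.array(d)/.3)
a=np.radians(5.1); print('jig-y 10mm',O.T@(np.array([np.sin(a),-np.cos(a),0])*.01)/.3,'jig+x 10mm',O.T@(np.array([np.cos(a),np.sin(a),0])*.01)/.3)
E
```

```text
t 13.8 p [ 0.5986 -0.2233  0.1279] tilt 30.6 yaw 5.1 F [-2.  -0.8  4.5] w 0.271 gf 60.4 q [ 53.5  34.9 -41.2 118.2  54.4  10.   66.5]
10.045686491649171
[3.38989080e-03 1.12417145e-05 5.74046675e-03]
[-0.00284718 -0.00029516  0.00168191]
jig-y 10mm [ 2.88387719e-05 -3.33332859e-02  4.82474700e-05] jig+x 10mm [-2.87023743e-02 -2.99153477e-07  1.69494785e-02]
```

>>> carry_out --motion '[[[0, -0.004, 0, 0, 0, 0, -1], [0, -0.004, 0, 0, 0, 0, -1], [0, -0.004, 0, 0, 0, 0, -1], [0, -0.004, 0, 0, 0, 0, -1], [0, 0, 0, 0, 0, 0, -1]]]'

```text
time_s: 14.42
position: [0.5996, -0.2274, 0.1279]
orientation: [[-0.857, -0.09, 0.507], [-0.077, 0.996, 0.045], [-0.509, -0.001, -0.861]]
contact_force: [0.6, 3.0, 4.9]
gripper_width: 0.277
grip_force: 60.5
```

>>> carry_out --motion '[[[0, -0.004, 0, 0, 0, 0, -1], [0, -0.002, 0, 0, 0, 0, -1], [0, 0, 0, 0, 0, 0, -1]]]'

```text
time_s: 14.8
position: [0.5997, -0.2285, 0.1279]
orientation: [[-0.857, -0.09, 0.507], [-0.078, 0.996, 0.046], [-0.509, 0.0, -0.861]]
contact_force: [-0.7, 5.7, 6.0]
gripper_width: 0.274
grip_force: 60.7
```

>>> carry_out --motion '[[[0, -0.004, 0, 0, 0, 0, -1], [0, 0, 0, 0, 0, 0, -1], [0, 0, 0, 0, 0, 0, -1]]]'

```text
time_s: 15.18
position: [0.5999, -0.2287, 0.128]
orientation: [[-0.857, -0.091, 0.507], [-0.078, 0.996, 0.047], [-0.51, 0.001, -0.86]]
contact_force: [-0.8, 7.6, 6.2]
gripper_width: 0.271
grip_force: 60.8
```

>>> carry_out --motion '[[[-0.004, 0, 0.0024, 0, 0, 0, -1], [-0.004, 0, 0.0024, 0, 0, 0, -1], [-0.004, 0, 0.0024, 0, 0, 0, -1], [-0.004, 0, 0.0024, 0, 0, 0, -1], [0, 0, 0, 0, 0, 0, -1]]]'

```text
time_s: 15.8
position: [0.6027, -0.2286, 0.1279]
orientation: [[-0.859, -0.09, 0.504], [-0.078, 0.996, 0.045], [-0.506, -0.001, -0.863]]
contact_force: [-23.6, 9.0, 26.5]
gripper_width: 0.275
grip_force: 64.5
```

```bash
python3 -c "
from plan import *
st();p=np.array(manip.get_state()['position']);a=np.radians(5.1);d=p[:2]+[.0127,.0017]-[.6193,-.2268];print(d@[np.cos(a),np.sin(a)],d@[-np.sin(a),np.cos(a)])"
```

```text
t 15.8 p [ 0.6027 -0.2286  0.1279] tilt 30.4 yaw 5.15 F [-23.6   9.   26.5] w 0.275 gf 64.5 q [ 54.6  35.7 -42.7 117.1  53.9  11.5  67.7]
-0.003880351104224324 0.00025235257212592385
```

```bash
python3 - <<'E'
from plan import *; from m import rect
for c in ['scene','top']:
    im,d=manip.snapshot(c); cr=im[215:300,220:330,::-1] if c=='scene' else im[150:280,335:415,::-1]
    cv2.imwrite(f'pics/c_{c}.png',cv2.resize(cr,None,fx=5 if c=='scene' else 4.5,fy=5 if c=='scene' else 4.5,interpolation=cv2.INTER_CUBIC))
    M=manip.regions_of(c,'pushblock'); P=cloud(c,d,np.ones((480,640),bool)); 
    a=np.radians(5.1); D=P[:,:2]-[.6193,-.2268]; L=np.c_[D@[np.cos(a),np.sin(a)],D@[-np.sin(a),np.cos(a)],P[:,2]-.075]*1e3
    B=L[(abs(L[:,0])<75)&(abs(L[:,1])<27)&(abs(L[:,2]-18)<8)]
    A=np.c_[B[:,:2],np.ones(len(B))];w=np.ones(len(B),bool)
    for k in range(6): co=np.linalg.lstsq(A[w],B[w,2],rcond=None)[0]; w=abs(B[:,2]-A@co)<3
    print(c,'base top plane slopes deg',np.degrees(co[:2]).round(2),'z',co[2].round(2))
    # z profile along x at |y|in 15..27, and along y for x near 55..75
    for lo in range(-92,100,4):
        q=L[(L[:,0]>=lo)&(L[:,0]<lo+4)&(L[:,1]>0)&(L[:,1]<28)&(L[:,2]>-5)&(L[:,2]<40)]
        print((lo,round(float(np.median(q[:,2])),1)) if len(q) else (lo,None),end=' ')
    print()
E
```

```text
scene base top plane slopes deg [-0.05  0.55] z 19.03
(-92, 0.3) (-88, 8.9) (-84, 18.8) (-80, 19.3) (-76, 17.4) (-72, 18.8) (-68, 19.2) (-64, 20.4) (-60, 18.1) (-56, 19.8) (-52, 19.2) (-48, 21.2) (-44, 19.8) (-40, 23.4) (-36, 23.3) (-32, 20.6) (-28, 17.8) (-24, 17.4) (-20, 19.2) (-16, 19.3) (-12, 20.8) (-8, 18.9) (-4, 21.6) (0, 19.9) (4, 20.0) (8, 20.3) (12, 20.7) (16, 21.9) (20, 21.9) (24, 21.5) (28, 22.9) (32, 22.1) (36, 19.5) (40, 17.2) (44, 18.6) (48, 18.2) (52, 18.6) (56, 18.2) (60, 16.9) (64, 18.0) (68, 18.1) (72, 13.8) (76, 8.4) (80, 15.3) (84, 13.4) (88, 11.9) (92, 1.3) (96, 0.6) 
top base top plane slopes deg [-0.02 -0.27] z 18.1
(-92, 1.8) (-88, -0.5) (-84, 13.2) (-80, 18.0) (-76, 18.9) (-72, 18.3) (-68, 18.1) (-64, 17.6) (-60, 16.3) (-56, None) (-52, None) (-48, None) (-44, None) (-40, None) (-36, 17.1) (-32, 17.4) (-28, None) (-24, None) (-20, None) (-16, None) (-12, 19.2) (-8, 20.5) (-4, 18.0) (0, 17.3) (4, 18.0) (8, 18.7) (12, 19.9) (16, 17.4) (20, 20.2) (24, 19.3) (28, 17.3) (32, 18.7) (36, 17.1) (40, 18.5) (44, 17.3) (48, 17.7) (52, 18.9) (56, 17.5) (60, 19.0) (64, 18.4) (68, 18.0) (72, 17.6) (76, 3.9) (80, 13.2) (84, 14.3) (88, 14.5) (92, 4.0) (96, 0.7)
```

View pics/c_scene.png

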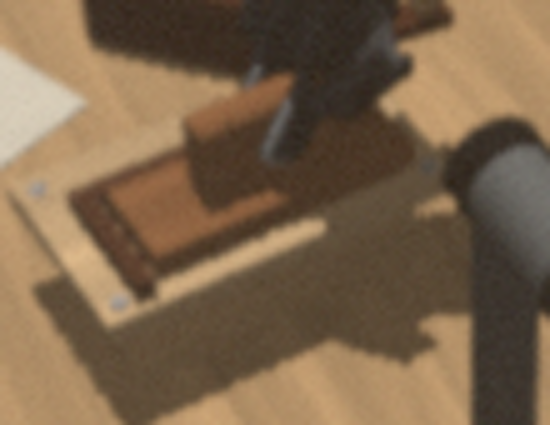

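View pics/c_top.png

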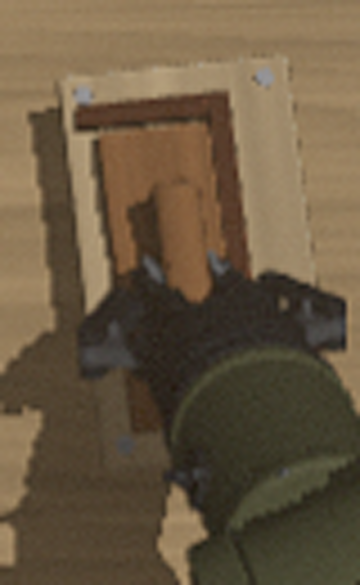

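Both crops show the block along the long fence but with a dark gap of about 4 mm to the end fence (top crop, (150,125)): it is only dragging under load. I'll ease the downward load and push on.

>>> carry_out --motion '[[[-0.0017, 0.001, -0.0029, 0, 0, 0, -1], [0, 0, 0, 0, 0, 0, -1]]]'

```text
time_s: 16.25
position: [0.6027, -0.2287, 0.1279]
orientation: [[-0.859, -0.089, 0.503], [-0.077, 0.996, 0.045], [-0.505, 0.0, -0.863]]
contact_force: [-14.6, 7.2, 15.1]
gripper_width: 0.276
grip_force: 62.8
```

>>> carry_out --motion '[[[-0.004, 0, 0.0024, 0, 0, 0, -1], [-0.004, 0, 0.0022, 0, 0, 0, -1], [0, 0, 0, 0, 0, 0, -1]]]'

```text
time_s: 16.62
position: [0.6053, -0.2285, 0.1279]
orientation: [[-0.86, -0.089, 0.503], [-0.077, 0.996, 0.045], [-0.505, 0.0, -0.863]]
contact_force: [-15.7, 8.3, 15.7]
gripper_width: 0.278
grip_force: 62.7
```

>>> carry_out --motion '[[[-0.004, 0, 0.0018, 0, 0, 0, -1], [-0.003, 0, 0.0014, 0, 0, 0, -1], [0, 0, 0, 0, 0, 0, -1]]]'

```text
time_s: 17.0
position: [0.6075, -0.2283, 0.1279]
orientation: [[-0.86, -0.089, 0.503], [-0.077, 0.996, 0.045], [-0.505, 0.001, -0.863]]
contact_force: [-15.8, 9.2, 13.5]
gripper_width: 0.274
grip_force: 62.7
```

>>> carry_out --motion '[[[-0.003, 0, 0.0014, 0, 0, 0, -1], [0, 0, 0, 0, 0, 0, -1], [0, 0, 0, 0, 0, 0, -1]]]'

```text
time_s: 17.38
position: [0.6075, -0.2283, 0.1279]
orientation: [[-0.861, -0.089, 0.502], [-0.077, 0.996, 0.045], [-0.504, -0.0, -0.864]]
contact_force: [-21.3, 8.4, 19.2]
gripper_width: 0.275
grip_force: 63.6
```

>>> carry_out --motion '[[[-0.003, 0, 0.0005, 0, 0, 0, -1], [0, -0.004, 0, 0, 0, 0, -1], [0, 0, 0, 0, 0, 0, -1]]]'

```text
time_s: 17.75
position: [0.6075, -0.2283, 0.1279]
orientation: [[-0.861, -0.09, 0.5], [-0.077, 0.996, 0.046], [-0.502, 0.001, -0.865]]
contact_force: [-27.5, 11.0, 24.0]
gripper_width: 0.275
grip_force: 64.6
```

```bash
python3 - <<'E'
from plan import *
st()
for c in ['scene','top']:
    im,d=manip.snapshot(c); P=cloud(c,d,np.ones((480,640),bool)); 
    cv2.imwrite(f'pics/d_{c}.png',cv2.resize(im[150:280,335:415,::-1],None,fx=4.5,fy=4.5,interpolation=cv2.INTER_CUBIC))
    a=np.radians(5.1); D=P[:,:2]-[.6193,-.2268]; L=np.c_[D@[np.cos(a),np.sin(a)],D@[-np.sin(a),np.cos(a)],P[:,2]-.075]*1e3
    for lo in range(-92,100,4):
        q=L[(L[:,0]>=lo)&(L[:,0]<lo+4)&(L[:,1]>0)&(L[:,1]<28)&(L[:,2]>-5)&(L[:,2]<40)]
        if abs(lo)>60: print((lo,round(float(np.median(q[:,2])),1)) if len(q) else (lo,None),end=' ')
    print()
    B=L[(L[:,2]>15.8)&(L[:,2]<21)&(abs(L[:,1])<36)&(L[:,0]>44)&(L[:,0]<74)]
    print('y edges',np.percentile(B[:,1],[2,98]))
E
```

```text
t 17.75 p [ 0.6075 -0.2283  0.1279] tilt 30.2 yaw 5.15 F [-27.5  11.   24. ] w 0.275 gf 64.6 q [ 54.6  36.2 -43.4 116.3  53.4  12.6  68.1]
(-92, 4.0) (-88, 4.2) (-84, 2.0) (-80, 17.4) (-76, 19.4) (-72, 18.0) (-68, 19.5) (-64, 18.1) (64, 18.1) (68, 18.3) (72, 16.8) (76, 18.5) (80, 14.9) (84, 14.5) (88, 13.1) (92, 3.2) (96, 1.4) 
y edges [-33.41491316  30.46259692]
(-92, 0.4) (-88, 1.4) (-84, 1.1) (-80, 7.3) (-76, 19.4) (-72, 18.6) (-68, 18.7) (-64, 18.1) (64, 19.2) (68, 18.3) (72, 18.0) (76, 18.1) (80, 15.0) (84, 14.3) (88, 15.0) (92, 9.9) (96, -0.9) 
y edges [-29.69035959  28.82407435]
```

View pics/d_top.png

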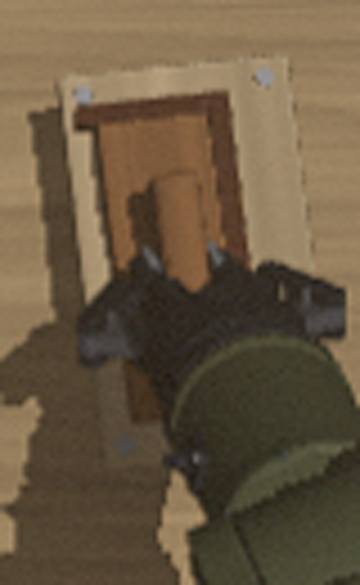

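The top crop shows no gap at either fence now. I'll ease the load, then let go.

>>> carry_out --motion '[[[0.003, 0.001, -0.003, 0, 0, 0, -1], [0.002, 0.001, -0.003, 0, 0, 0, -1], [0, 0, 0, 0, 0, 0, -1]]]'

```text
time_s: 18.23
position: [0.6074, -0.2283, 0.1281]
orientation: [[-0.86, -0.09, 0.502], [-0.076, 0.996, 0.047], [-0.505, 0.003, -0.863]]
contact_force: [-5.6, 7.5, 1.5]
gripper_width: 0.271
grip_force: 60.7
```

>>> carry_out --motion '[[[0, 0, 0, 0, 0, 0, 0], [0, 0, 0, 0, 0, 0, 0.2], [0, 0, 0, 0, 0, 0, 0.2], [0, 0, 0, 0, 0, 0, 0.2], [0, 0, 0, 0, 0, 0, 0.2]]]'

```text
time_s: 18.85
position: [0.6092, -0.2305, 0.1297]
orientation: [[-0.858, -0.089, 0.506], [-0.077, 0.996, 0.044], [-0.508, -0.001, -0.862]]
contact_force: [-0.5, -0.1, 0.5]
gripper_width: 0.6
grip_force: 0.0
```

```bash
python3 - <<'E'
from plan import *
st(); print(manip.get_state()['qpos'][5])
E
```

```text
t 18.85 p [ 0.6092 -0.2305  0.1297] tilt 30.5 yaw 5.09 F [-0.5 -0.1  0.5] w 0.6 gf 0.0 q [ 54.8  36.2 -43.5 116.1  53.6  12.4  68. ]
12.431869222635388
```

>>> carry_out --motion '[[[0, 0, -0.03, 0, 0, 0, 0.2], [0, 0, -0.05, 0, 0, 0, 0.2], [0, 0, -0.06, 0, 0, 0, 0.2], [0, 0, -0.06, 0, 0, 0, 0.2], [0, 0, -0.06, 0, 0.3, 0, 0.2], [0, 0, -0.06, 0, 0.4, 0, 0.2], [0, 0, -0.06, 0, 0.4, 0, 0.2], [0, 0, -0.03, 0, 0.4, 0, 0.2], [0, 0, 0, 0, 0, 0, 0.2]]]'

```text
time_s: 19.98
position: [0.5499, -0.2355, 0.2382]
orientation: [[-0.923, -0.089, 0.373], [-0.083, 0.996, 0.032], [-0.375, -0.002, -0.927]]
contact_force: [0.3, -0.1, 0.6]
gripper_width: 0.601
grip_force: 0.0
```

```bash
python3 - <<'E'
from plan import *; from m import rect
st()
for c in ['scene','top']:
    im,d=manip.snapshot(c); P=cloud(c,d,np.ones((480,640),bool))
    a=np.radians(5.1); D=P[:,:2]-[.6193,-.2268]; L=np.c_[D@[np.cos(a),np.sin(a)],D@[-np.sin(a),np.cos(a)],P[:,2]-.075]*1e3
    t=P[(P[:,2]>.149)&(P[:,2]<.165)&(abs(P[:,0]-.485)<.05)&(abs(P[:,1]+.285)<.04)]
    print(c,'peg',len(t),t.mean(0).round(4) if len(t) else '')
    r=lambda m:rect(L[m]/1000)
    print('base',r((L[:,2]>16)&(L[:,2]<21)&(abs(L[:,1])<34)&(L[:,0]>-90)&(L[:,0]<79)),'bar',r((L[:,2]>63)&(L[:,2]<73)&(abs(L[:,1])<34)&(abs(L[:,0])<60)))
plan([.486,-.288,.21],5,0,7)
E
```

```text
t 19.98 p [ 0.5499 -0.2355  0.2382] tilt 22.0 yaw 5.1 F [ 0.3 -0.1  0.6] w 0.601 gf 0.0 q [ 71.2  31.6 -67.8 108.8  36.1  40.6  83.3]
scene peg 31 [ 0.4851 -0.2867  0.1559]
base (array([-0.9,  0.6]), array([ 65. , 159.9]), 89.0) bar (array([ 0.8, -0.1]), array([29.2, 80.6]), 84.6)
top peg 0 
base (array([13.9, -1.3]), array([ 64.1, 129.8]), 89.8) bar (array([-1.1,  0.8]), array([79.5, 24.2]), 0.2)
[0.035, -0.022, -0.0, -0.001, 0.547, 0.003]
[0.035, -0.022, 0.002, -0.001, 0.547, 0.003]
[0.034, -0.022, 0.004, -0.001, 0.547, 0.003]
[0.034, -0.022, 0.005, -0.001, 0.547, 0.003]
[0.034, -0.022, 0.007, -0.001, 0.547, 0.003]
[0.033, -0.022, 0.009, -0.001, 0.547, 0.003]
[0.033, -0.022, 0.011, -0.001, 0.547, 0.003]
```

>>> carry_out --motion '[[[0.035, -0.022, 0, 0, 0.547, 0, 0.2], [0.035, -0.022, 0.002, 0, 0.547, 0, 0.2], [0.034, -0.022, 0.004, 0, 0.547, 0, 0.2], [0.034, -0.022, 0.005, 0, 0.547, 0, 0.2], [0.034, -0.022, 0.007, 0, 0.547, 0, 0.2], [0.033, -0.022, 0.009, 0, 0.547, 0, 0.2], [0.033, -0.022, 0.011, 0, 0.547, 0, 0.2], [0, 0, 0, 0, 0, 0, 0.2]]]'

```text
time_s: 21.08
position: [0.486, -0.2878, 0.2092]
orientation: [[-0.996, -0.089, -0.001], [-0.089, 0.996, -0.0], [0.001, -0.0, -1.0]]
contact_force: [0.3, 0.3, 0.7]
gripper_width: 0.6
grip_force: 0.0
```

```bash
python3 - <<'E'
from plan import *
st(); plan([.485,-.2875,.148],5,0,4)
E
```

```text
t 21.07 p [ 0.486  -0.2878  0.2092] tilt 0.1 yaw 5.08 F [0.3 0.3 0.7] w 0.6 gf 0.0 q [ 64.8  36.4 -61.6  98.6  34.7  66.5  88.3]
[0.001, 0.0, 0.051, -0.0, -0.003, 0.004]
[0.001, 0.0, 0.051, -0.0, -0.003, 0.004]
[0.001, 0.0, 0.051, -0.0, -0.003, 0.004]
[0.001, 0.0, 0.051, -0.0, -0.003, 0.004]
```

>>> carry_out --motion '[[[0.001, 0, 0.053, 0, 0, 0, 0.2], [0.001, 0, 0.053, 0, 0, 0, 0.2], [0.001, 0, 0.053, 0, 0, 0, 0.2], [0.001, 0, 0.053, 0, 0, 0, 0.2], [0, 0, 0, 0, 0, 0, -1], [0, 0, 0, 0, 0, 0, -1], [0, 0, 0, 0, 0, 0, -1], [0, 0, 0, 0, 0, 0, -1], [0, 0, 0, 0, 0, 0, -1]]]'

```text
time_s: 22.2
position: [0.4853, -0.2876, 0.147]
orientation: [[-0.996, -0.089, 0.0], [-0.089, 0.996, -0.001], [-0.0, -0.001, -1.0]]
contact_force: [0.8, 0.4, 0.1]
gripper_width: 0.166
grip_force: 58.5
```

```bash
python3 - <<'E'
from plan import *
st(); s=manip.get_state(); P=np.array(s['position']);O=np.array(s['orientation'])
a=np.radians(5.1);Rj=np.array([[np.cos(a),-np.sin(a)],[np.sin(a),np.cos(a)]])
pv=np.array([.6193,-.2268])+Rj@[-.062,-.058]; d=P[:2]-pv; print('pivot',pv,'r',np.hypot(*d)); th=np.arctan2(d[1],d[0]); print('button angle',th-a-np.pi/2)
n=24; r=.078; end=a+np.pi/2-0.02; A=th+(end-th)*np.arange(n+1)/n; rr=np.hypot(*d)+(r-np.hypot(*d))*np.arange(n+1)/n
pts=pv+np.c_[rr*np.cos(A),rr*np.sin(A)]; D=np.diff(pts,axis=0)
for q in D: print([float(x) for x in np.round(O.T@[q[0],q[1],0]/.3,3)[:2]])
E
```

```text
t 22.2 p [ 0.4853 -0.2876  0.147 ] tilt 0.1 yaw 5.1 F [0.8 0.4 0.1] w 0.166 gf 58.5 q [ 63.   40.  -58.5 103.3  39.4  59.8  84.3]
pivot [ 0.56270132 -0.29008183] r 0.07743107277515919
button angle 1.4503390060129124
[-0.002, 0.016]
[-0.003, 0.015]
[-0.004, 0.015]
[-0.005, 0.015]
[-0.006, 0.015]
[-0.007, 0.014]
[-0.008, 0.014]
[-0.009, 0.013]
[-0.009, 0.013]
[-0.01, 0.012]
[-0.011, 0.012]
[-0.012, 0.011]
[-0.012, 0.01]
[-0.013, 0.009]
[-0.013, 0.009]
[-0.014, 0.008]
[-0.014, 0.007]
[-0.015, 0.006]
[-0.015, 0.005]
[-0.015, 0.004]
[-0.016, 0.003]
[-0.016, 0.002]
[-0.016, 0.001]
[-0.016, 0.0]
```

Peg pinched (14 mm wide, radius 77.4 mm, button at 1.45 rad). Now follow the arc.

>>> carry_out --motion '[[[-0.002, 0.016, 0, 0, 0, 0, -1], [-0.003, 0.015, 0, 0, 0, 0, -1], [-0.004, 0.015, 0, 0, 0, 0, -1], [-0.005, 0.015, 0, 0, 0, 0, -1], [-0.006, 0.015, 0, 0, 0, 0, -1], [-0.007, 0.014, 0, 0, 0, 0, -1], [-0.008, 0.014, 0, 0, 0, 0, -1], [-0.009, 0.013, 0, 0, 0, 0, -1]]]'

```text
time_s: 23.2
position: [0.4952, -0.2515, 0.1468]
orientation: [[-0.996, -0.089, -0.0], [-0.089, 0.996, -0.001], [0.0, -0.001, -1.0]]
contact_force: [-2.0, -5.1, 3.4]
gripper_width: 0.169
grip_force: 59.4
```

>>> carry_out --motion '[[[-0.009, 0.013, 0, 0, 0, 0, -1], [-0.01, 0.012, 0, 0, 0, 0, -1], [-0.011, 0.012, 0, 0, 0, 0, -1], [-0.012, 0.011, 0, 0, 0, 0, -1], [-0.012, 0.01, 0, 0, 0, 0, -1], [-0.013, 0.009, 0, 0, 0, 0, -1], [-0.013, 0.009, 0, 0, 0, 0, -1], [-0.014, 0.008, 0, 0, 0, 0, -1]]]'

```text
time_s: 24.2
position: [0.5213, -0.2252, 0.1466]
orientation: [[-0.996, -0.088, -0.0], [-0.088, 0.996, -0.003], [0.001, -0.003, -1.0]]
contact_force: [-2.2, -8.5, 5.7]
gripper_width: 0.169
grip_force: 60.1
```

>>> carry_out --motion '[[[-0.014, 0.007, 0, 0, 0, 0, -1], [-0.015, 0.006, 0, 0, 0, 0, -1], [-0.015, 0.005, 0, 0, 0, 0, -1], [-0.015, 0.004, 0, 0, 0, 0, -1], [-0.016, 0.003, 0, 0, 0, 0, -1], [-0.016, 0.002, 0, 0, 0, 0, -1], [0, 0, 0, 0, 0, 0, -1]]]'

```text
time_s: 25.08
position: [0.5484, -0.2141, 0.1467]
orientation: [[-0.996, -0.089, 0.001], [-0.089, 0.996, -0.002], [-0.001, -0.002, -1.0]]
contact_force: [2.0, -5.6, 2.1]
gripper_width: 0.164
grip_force: 59.7
```

```bash
python3 - <<'E'
from plan import *
st(); s=manip.get_state(); P=np.array(s['position'])
a=np.radians(5.1); d=P[:2]-[.5627,-.2901]; print('r',np.hypot(*d),'angle',np.arctan2(d[1],d[0])-a-np.pi/2)
E
```

```text
t 25.07 p [ 0.5484 -0.2141  0.1467] tilt 0.1 yaw 5.09 F [ 2.  -5.6  2.1] w 0.164 gf 59.7 q [ 52.   41.4 -57.   99.6  39.3  61.3  76.5]
r 0.07736712196244792 angle 0.09752462371607695
```

>>> carry_out --motion '[[[-0.01, 0.001, 0, 0, 0, 0, -1], [-0.01, 0.001, 0, 0, 0, 0, -1], [-0.004, 0, 0, 0, 0, 0, -1], [0, 0, 0, 0, 0, 0, -1]]]'

```text
time_s: 25.58
position: [0.5524, -0.2131, 0.1465]
orientation: [[-0.996, -0.087, -0.005], [-0.087, 0.996, -0.003], [0.006, -0.002, -1.0]]
contact_force: [-9.1, -5.1, 9.6]
gripper_width: 0.17
grip_force: 60.6
```

>>> carry_out --motion '[[[-0.004, 0, 0, 0, 0, 0, -1], [-0.003, 0, 0, 0, 0, 0, -1], [0, 0, 0, 0, 0, 0, -1]]]'

```text
time_s: 25.95
position: [0.5574, -0.2123, 0.1467]
orientation: [[-0.996, -0.089, 0.001], [-0.089, 0.996, -0.002], [-0.001, -0.002, -1.0]]
contact_force: [1.2, -5.0, 2.3]
gripper_width: 0.168
grip_force: 59.7
```

```bash
python3 - <<'E'
from plan import *
st(); s=manip.get_state(); P=np.array(s['position'])
a=np.radians(5.1); d=P[:2]-[.5627,-.2901]; print('r',np.hypot(*d),'angle',np.arctan2(d[1],d[0])-a-np.pi/2)
E
```

```text
t 25.95 p [ 0.5574 -0.2123  0.1467] tilt 0.1 yaw 5.12 F [ 1.2 -5.   2.3] w 0.168 gf 59.7 q [ 51.1  41.9 -56.8  98.4  39.4  61.9  76.4]
r 0.07796166056763187 angle -0.02144302743679627
```

>>> carry_out --motion '[[[-0.005, 0, 0, 0, 0, 0, -1], [0, 0, 0, 0, 0, 0, -1]]]'

```text
time_s: 26.2
position: [0.5584, -0.2122, 0.1467]
orientation: [[-0.996, -0.089, -0.0], [-0.089, 0.996, -0.001], [0.0, -0.001, -1.0]]
contact_force: [0.6, -5.3, 4.7]
gripper_width: 0.169
grip_force: 59.9
```

```bash
python3 - <<'E'
from plan import *
from m import rect
st()
for c in ['scene','top']:
    im,d=manip.snapshot(c); P=cloud(c,d,np.ones((480,640),bool))
    cr=im[190:290,230:330,::-1]
    if c=='scene': cv2.imwrite('pics/e.png',cv2.resize(cr,None,fx=5,fy=5,interpolation=cv2.INTER_CUBIC))
    a=np.radians(5.1); D=P[:,:2]-[.6193,-.2268]; L=np.c_[D@[np.cos(a),np.sin(a)],D@[-np.sin(a),np.cos(a)],P[:,2]-.075]*1e3
    m=(L[:,2]>29)&(L[:,2]<36)&(L[:,0]<-42)&(L[:,0]>-110)&(L[:,1]<40)&(L[:,1]>-75); print(c,m.sum(),rect(L[m]/1000))
E
```

```text
t 26.2 p [ 0.5584 -0.2122  0.1467] tilt 0.1 yaw 5.09 F [ 0.6 -5.3  4.7] w 0.169 gf 59.9 q [ 50.9  42.  -56.7  98.2  39.4  62.   76.4]
scene 123 (array([-63.7, -18.7]), array([ 27.1, 109.8]), 2.6)
top 18 (array([-71. ,  30.1]), array([14.8,  7.5]), 43.4)
```

View pics/e.png

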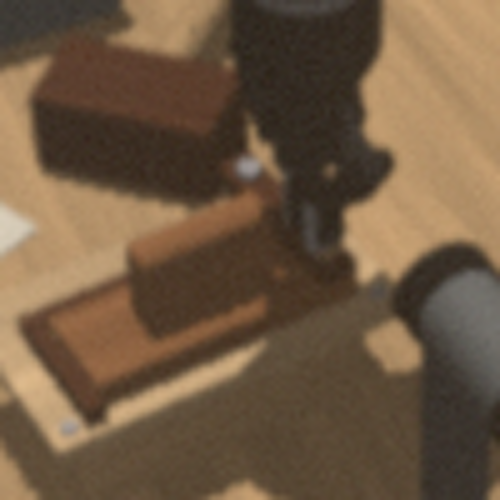

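The crop shows the arm across the near end with the fingers on the peg at about (320,235), but the angle can't be read with the gripper over it. I'll let go, rise and measure.

>>> carry_out --motion '[[[0, 0, 0, 0, 0, 0, 0], [0, 0, 0, 0, 0, 0, 0], [0, 0, -0.02, 0, 0, 0, 0], [0, 0, -0.06, 0, 0, 0, 0], [0, 0, -0.08, 0, 0, 0, 0], [0.08, 0, -0.08, 0, 0, 0, 0], [0.12, 0, -0.08, 0, 0, 0, -1], [0.1, 0, 0, 0, 0, 0, -1], [0, 0, 0, 0, 0, 0, -1]]]'

```text
time_s: 27.42
position: [0.467, -0.2204, 0.244]
orientation: [[-0.996, -0.088, -0.001], [-0.088, 0.996, -0.003], [0.001, -0.003, -1.0]]
contact_force: [0.3, 0.0, -0.3]
gripper_width: -0.004
grip_force: 0.0
```

```bash
cat > chk.py <<'E'
from plan import *
from m import rect
st()
for c in ['scene','top']:
    im,d=manip.snapshot(c); P=cloud(c,d,np.ones((480,640),bool))
    cr=im[190:290,230:330,::-1] if c=='scene' else im[150:290,330:430,::-1]
    cv2.imwrite(f'pics/{sys.argv[1]}_{c}.png',cv2.resize(cr,None,fx=4,fy=4,interpolation=cv2.INTER_CUBIC))
    a=np.radians(5.1); D=P[:,:2]-[.6193,-.2268]; L=np.c_[D@[np.cos(a),np.sin(a)],D@[-np.sin(a),np.cos(a)],P[:,2]-.075]*1e3
    m=(L[:,2]>28)&(L[:,2]<37)&(L[:,0]<-43)&(L[:,0]>-110)&(L[:,1]<40)&(L[:,1]>-75); print(c,'arm',m.sum(),rect(L[m]/1000))
    m=(L[:,2]>72)&(L[:,2]<90)&(L[:,0]<-44)&(L[:,0]>-110)&(L[:,1]<45)&(L[:,1]>-60); print('peg',m.sum(),L[m].mean(0).round(1))
    r=lambda m:rect(L[m]/1000)
    print('bar',r((L[:,2]>63)&(L[:,2]<73)&(abs(L[:,1])<24)&(abs(L[:,0])<46)))
E
python3 chk.py f
```

```text
t 27.43 p [ 0.467  -0.2204  0.244 ] tilt 0.2 yaw 5.03 F [ 0.3  0.  -0.3] w -0.004 gf 0.0 q [ 64.   30.4 -64.7 102.7  30.1  66.5  84.6]
scene arm 174 (array([-64.6, -19.1]), array([ 25.6, 109. ]), 2.1)
peg 34 [-64.4  21.7  80.1]
bar (array([ 1.4, -0.4]), array([80.1, 29.7]), 3.3)
top arm 91 (array([-63.6, -15.9]), array([ 20.1, 100.3]), 2.6)
peg 40 [-66.6  20.7  82.8]
bar (array([-1. ,  0.4]), array([24.3, 79.8]), 89.8)
```

Peg is at jig x about -65.5, so the button stands 2 to 2.5 degrees short. I'll push the peg with the closed fingers to its stop.

```bash
python3 -c "
from plan import *
plan([.520,-.2155,.180],5.1,0,4); plan([.520,-.2155,.144],5.1,0,3,start=([.520,-.2155,.180],5.1,0))"
```

```text
[-0.043, 0.0, 0.053, -0.004, 0.002, -0.001]
[-0.043, 0.0, 0.053, -0.004, 0.002, -0.001]
[-0.043, 0.0, 0.053, -0.004, 0.002, -0.001]
[-0.043, -0.0, 0.053, -0.004, 0.002, -0.001]
[0.0, 0.0, 0.04, 0.0, 0.0, 0.0]
[0.0, 0.0, 0.04, 0.0, 0.0, 0.0]
[0.0, 0.0, 0.04, 0.0, 0.0, 0.0]
```

>>> carry_out --motion '[[[-0.043, 0, 0.053, 0, 0, 0, -1], [-0.043, 0, 0.053, 0, 0, 0, -1], [-0.043, 0, 0.053, 0, 0, 0, -1], [-0.043, 0, 0.053, 0, 0, 0, -1], [0, 0, 0.04, 0, 0, 0, -1], [0, 0, 0.04, 0, 0, 0, -1], [0, 0, 0.04, 0, 0, 0, -1], [0, 0, 0, 0, 0, 0, -1]]]'

```text
time_s: 28.52
position: [0.5191, -0.2156, 0.1421]
orientation: [[-0.996, -0.089, -0.002], [-0.089, 0.996, -0.001], [0.002, -0.001, -1.0]]
contact_force: [0.0, -0.5, 0.7]
gripper_width: 0.001
grip_force: 0.0
```

>>> carry_out --motion '[[[-0.015, 0, 0, 0, 0, 0, -1], [-0.015, 0, 0, 0, 0, 0, -1], [-0.008, 0, 0, 0, 0, 0, -1], [-0.008, 0, 0, 0, 0, 0, -1], [0, 0, 0, 0, 0, 0, -1]]]'

```text
time_s: 29.15
position: [0.5337, -0.2141, 0.143]
orientation: [[-0.996, -0.089, -0.0], [-0.089, 0.996, -0.001], [0.001, -0.001, -1.0]]
contact_force: [-0.4, 0.9, -0.8]
gripper_width: -0.003
grip_force: 0.0
```

>>> carry_out --motion '[[[-0.004, 0, 0, 0, 0, 0, -1], [-0.004, 0, 0, 0, 0, 0, -1], [-0.004, 0, 0, 0, 0, 0, -1], [0, 0, 0, 0, 0, 0, -1]]]'

```text
time_s: 29.65
position: [0.5369, -0.2138, 0.1429]
orientation: [[-0.996, -0.089, -0.001], [-0.089, 0.996, -0.001], [0.001, -0.001, -1.0]]
contact_force: [-2.8, 0.0, 0.8]
gripper_width: -0.002
grip_force: 0.9
```

>>> carry_out --motion '[[[-0.004, 0, 0, 0, 0, 0, -1], [-0.004, 0, 0, 0, 0, 0, -1], [0, 0, 0, 0, 0, 0, -1]]]'

```text
time_s: 30.02
position: [0.5372, -0.2137, 0.1427]
orientation: [[-0.996, -0.089, -0.006], [-0.089, 0.996, -0.002], [0.006, -0.001, -1.0]]
contact_force: [-9.5, 1.0, 6.6]
gripper_width: 0.002
grip_force: 5.0
```

Force rises with hardly any motion. I'll press a bit more to tell the stop from friction.

>>> carry_out --motion '[[[-0.004, 0, 0, 0, 0, 0, -1], [-0.004, 0, 0, 0, 0, 0, -1], [0, 0, 0, 0, 0, 0, -1]]]'

```text
time_s: 30.4
position: [0.5375, -0.2136, 0.1426]
orientation: [[-0.996, -0.089, -0.01], [-0.089, 0.996, -0.003], [0.01, -0.002, -1.0]]
contact_force: [-18.3, 1.5, 12.6]
gripper_width: -0.002
grip_force: 8.9
```

>>> carry_out --motion '[[[-0.003, 0, 0, 0, 0, 0, -1], [0, 0, 0, 0, 0, 0, -1]]]'

```text
time_s: 30.65
position: [0.5376, -0.2136, 0.1426]
orientation: [[-0.996, -0.089, -0.012], [-0.089, 0.996, -0.003], [0.012, -0.002, -1.0]]
contact_force: [-20.4, -0.2, 15.5]
gripper_width: -0.005
grip_force: 10.3
```

>>> carry_out --motion '[[[0.02, 0, 0, 0, 0, 0, -1], [0.04, 0, 0, 0, 0, 0, -1], [0.04, 0, -0.04, 0, 0, 0, -1], [0.06, 0, -0.08, 0, 0, 0, -1], [0.06, 0, -0.08, 0, 0, 0, -1], [0.06, 0, -0.08, 0, 0, 0, -1], [0, 0, 0, 0, 0, 0, -1], [0, 0, 0, 0, 0, 0, -1]]]'

```text
time_s: 31.65
position: [0.4592, -0.221, 0.227]
orientation: [[-0.996, -0.088, -0.0], [-0.088, 0.996, -0.001], [0.0, -0.001, -1.0]]
contact_force: [-1.0, -0.5, 0.4]
gripper_width: -0.002
grip_force: 0.0
```

```bash
python3 chk.py g; python3 - <<'E'
import cv2,numpy as np
a=cv2.imread('pics/g_scene.png');b=cv2.imread('pics/g_top.png');b=cv2.resize(b,(286,400));cv2.imwrite('pics/g.png',np.hstack([a,b]))
from h import *
for t in ['plainblock','knobblock','tin','glue','mallet']: print(t,[(np.round(r['point'],3).tolist(),round(r['p'],2)) for r in manip.spot_in('top',t)[:1]])
E
```

```text
t 31.65 p [ 0.4592 -0.221   0.227 ] tilt 0.1 yaw 5.06 F [-1.  -0.5  0.4] w -0.002 gf 0.0 q [ 64.4  30.9 -64.4 105.1  31.1  64.1  83.9]
scene arm 161 (array([-61.5, -19.4]), array([108.4,  24.7]), 89.8)
peg 35 [-61.   21.9  80.4]
bar (array([1.2, 1.9]), array([27.8, 78.9]), 89.0)
top arm 311 (array([-62.4, -19.7]), array([107.4,  21.7]), 88.9)
peg 43 [-63.2  20.8  81.6]
bar (array([-1.3,  0.5]), array([78.3, 23.9]), 0.1)
plainblock [([0.549, 0.196, 0.053], 0.8)]
knobblock [([0.53, 0.298, 0.026], 0.85)]
tin [([0.409, 0.003, 0.102], 0.8)]
glue [([0.394, 0.122, 0.103], 0.93)]
mallet [([0.545, -0.482, 0.05], 0.6)]
```

View pics/g.png

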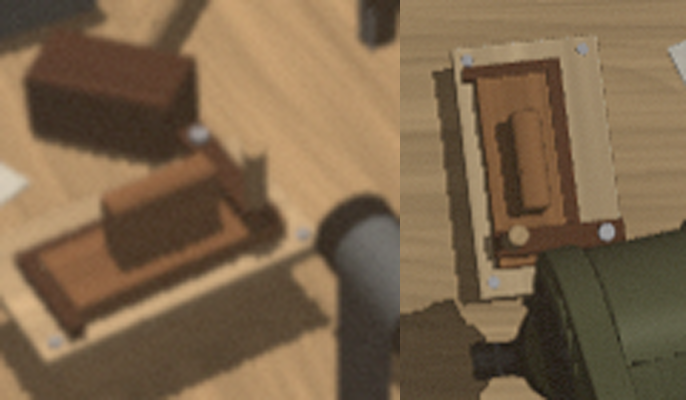

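The picture shows the turn-button square across the base (peg at (518,235) in the right half), with the block against both fences. The peg measures within 1 mm of its closed place, and the robot is clear of everything.

```bash
python3 -c "
from plant import manip
print(manip.sign_off())"
```

```text
the job is handed in; nothing more can be done
None
```

The push block lies base down in the jig against both fences, with the turn-button closed to its stop across the base. The job was handed in at about 32 s, and the other pieces measured where they started, except the mallet, whose reading was 15 mm off, probably because the arm hid part of it.

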